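Lock the bayonet lid on the pipe shop's counter jar

TASK

The lid of the green counter jar has been left sitting loose on top of its metal neck ring. Turn the lid until its three lugs drop into the slots of the ring, then press it down against the spring seal, turn it clockwise (seen from above) to the stop and let it spring back up into its locked place, flush with the ring. Press only as hard as the seal needs, and leave the pipe, the tin and the gift box where they are.

Things in the scene. Friction and masses are not known exactly. Their poses are not given: they have to be found in the camera images.
- jar: Green stoneware jar fixed to the counter, 144 mm wide, 125 mm high; origin under its centre; yaw means nothing. Inside, a spring seal lifts the lid with 4.5 N plus 0.6 N per mm, bottoming after 10.5 mm: the lugs pass under the lip at some 6 to 8 N of press. It carries a metal bayonet ring 126 mm wide, 16 mm high, bore 94 mm, solid stop at the end of each lug channel.
- mouth (a point): Centre of the top plane of the metal ring, 141 mm above the counter, z up. The ring has 3 slots 120 deg apart, 20 mm wide, out to radius 58 mm: dark gaps seen from above. Their bearing is NOT measured (this yaw says nothing) and differs every time: look, or feel for it. Under the 5 mm lip a channel leads 30 to 33 deg clockwise from slot to locked place; the other way is shut.
- lid_top (a point): Loose waxed wooden lid, a plug 92 mm wide, 16 mm thick, 0.22 kg: centre of its flat top, z up, x along its grip bar. Height over the mouth point: 8 mm with lugs lying on the ring (start, 20 to 80 deg anticlockwise of a slot), 4 mm dropped into the slots and resting on the seal, below -2.5 mm free to pass under the lip, 0 (flush) locked: the lip has 2 mm recesses there.
- lid_bar (a point): Centre of the lid's brass grip bar, 14 mm above lid_top, same axes. The bar is 66 mm long (x), 12 mm wide (y), 28 mm high, standing on the flat top. Three brass lugs, 16 mm wide and 5 mm thick, stick out of the lid's edge to radius 56 mm at 0, 120 and 240 deg from x, 3 to 8 mm below the flat top.
- pipe_c (a point): Bystander: a loose flat-bottomed tobacco pipe standing on the counter, bowl 43 mm across and 46 mm high, stem reaching 130 mm along its x and 50 mm high; this point is the centre of the bowl, half-way up.
- tin_c (a point): Bystander: a loose round tin, 98 mm across, 26 mm high; this point is its centre.
- giftbox_c (a point): Bystander: a loose closed green gift box, 173 x 88 x 40 mm (long along its x); this point is its centre.

How it is judged:
By the outcome, as a careful person would: the job done as asked, in the order asked, and still so for the second after the job is handed in, with the robot touching nothing.
It also fails if it takes over 72 s, if anything falls off the work surface, if the arm or the gripper's body presses on something with over 40 N, if the wrist force passes 120 N, or if a joint passes its speed limit or range.

ROBOT

A 6-joint arm with a two-finger parallel gripper is mounted at the origin on the work surface. World frame = base frame: x ahead of the robot, y to its left, z up, the work surface at z = 0. Lengths are in mm, angles in rad, forces in N, time in s.
With the tool pointing down it reaches from about 275 to 825 mm from the base axis. Payload 4.9 kg.
Tool frame: the origin (TCP) lies at the very end of the fingers, on their centre line; the grasp point (between the pads) lies 19 mm behind it; z points along the fingers, y is the line along which they close (so a half turn about z gives the same grasp; the last joint's range is limited). The gripper opens to 85 mm and grips with 20 to 120 N. Pads are 22 mm wide; open, the fingers measure 114 mm over their backs; the gripper's body (76 mm by 85 mm) begins 54 mm behind the grasp point. The pads swing forward as they close: fully open they stand 13 mm farther back than shut.
Start: joints at [-0.134, 0.326, -0.193, 1.052, 0, 1.437], TCP at [550.017, 0.009, 231.281] pointing down, gripper open.
Joint ranges: [-2.65, 2.65], [-0.97, 1.79], [-1.3, 1.35], [-1.93, 2.1], [-1.47, 1.37], [-3.14, 3.14]. Speed limits (rad/s): [2.57, 2.57, 3.14, 3.14, 3.14, 3.14].

INTERFACE

Orientations are given as [roll, pitch, yaw] about the fixed x, y, z axes, in that order (R = Rz(yaw) Ry(pitch) Rx(roll)).
In Python, from bench import bot, solve_ik, imaging gives the robot as it stands. Calls block until the motion is done:
- bot.move_ptp(position, orientation): joint-space move of the TCP to a pose.
- bot.movel(position, rot=None, max_speed=150, threshold=None): straight line of the TCP; rot=None keeps the orientation; max_speed is the mean speed in mm/s. With threshold (N) it stops when the force on the tool has changed by that much, and returns True; else False.
- bot.move_j(angles): joint-space move.
- bot.grip(opening, effort=None): opening from 0.0 (shut) to 1.0 (fully open); effort is the grip in N (None keeps the last); returns when the fingers have stopped.
- bot.dwell(seconds).
- solve_ik(position, orientation): joint angles nearest the present ones, or None.
- bot.get_state(): the state.
- imaging.capture(name): name is "scene" or "side" or "wrist"; returns the picture (400x640x3 uint8, blue, green, red); there is no depth.
- imaging.camera_model(name): a dict with "K" (3x3 intrinsics, pixels), "position" and "rotation" of the camera in the world. Camera axes: x right, y up, looking along -z (the intrinsics and any distortion apply to the point x, -y, -z); pixel columns grow to the right and rows downward; lengths in mm; the calibration is good to about 2 mm. A picture is of the moment at which its call begins: read the wrist's pose just before it. camera_model takes no time and is no camera call; for the wrist camera it gives the pose at the moment of the call.
A pose or a line that the arm cannot do raises bot.IKError and nothing moves.
- bot.sign_off(): hands the job in; it is judged then, once.
The state is a dict: "t": time; "qpos": joint angles; "joint_velocities": joint speeds; "effort": joint torques, N m; "tcp_pos": TCP position; "orientation": TCP orientation; "contact_force": force on the tool from outside, world axes, zero at the start; "wrist_torque": the same for the moment, N m; "opening": opening from 0.0 (shut) to 1.0 (fully open); "gripper_force": force on a finger pad.
Only numpy, scipy, OpenCV 4.12 (cv2) and the standard library are available. Lean on these libraries where they do the work, as an engineer would, in place of code of your own. Each camera call takes 0.05 s, during which the arm holds its last target. There are 200 camera calls.

## Working session

There is one attempt and no reset: what is moved stays moved. The work goes in short steps, each a Python script; the robot and the scene stay as the last script left them, time stands still between calls to the robot, and variables do not carry over. Pictures are saved under pics/ and viewed, at most 10 in all, crops included, and the job is handed in when it is done.

```bash
mkdir -p pics; ls; python3 - <<'E'
from bench import bot, imaging
import cv2, numpy as np
a=imaging.capture("scene");b=imaging.capture("wrist")
cv2.imwrite("pics/a.png",a);cv2.imwrite("pics/b.png",b)
for n in("scene","wrist"):
    print(n,imaging.camera_model(n))
print(bot.get_state())
E
```

```text
pics
scene {'K': array([[441.59869895,   0.        , 321.78031684],
       [  0.        , 441.59869895, 201.3074316 ],
       [  0.        ,   0.        ,   1.        ]]), 'position': array([1358.18233569,  396.39697713,  724.81443988]), 'rotation': array([0.93215271, 0.01425165, 1.99990697])}
wrist {'K': array([[314.77850801,   0.        , 315.86021441],
       [  0.        , 314.77850801, 199.79418603],
       [  0.        ,   0.        ,   1.        ]]), 'position': array([549.4891819 ,  67.32126823, 373.39049293]), 'rotation': array([-0.27195546,  0.00201448,  0.00082794])}
{'t': 0.1, 'qpos': array([-1.34223548e-01,  3.26840551e-01, -1.93504714e-01,  1.05202499e+00,
       -3.52006683e-05,  1.43659196e+00]), 'joint_velocities': array([-0.00126601, -0.00087478,  0.00220333,  0.00127795, -0.00077232,
        0.00070878]), 'effort': array([-1.63831678e-04, -4.44239044e+01,  2.63037515e+01,  7.96647771e-03,
       -2.12530945e-04,  1.93304103e-06]), 'tcp_pos': array([5.49457838e+02, 6.09278371e-02, 2.30588157e+02]), 'orientation': array([-3.14002816e+00, -1.75710932e-04,  1.57077703e+00]), 'contact_force': array([-0.43372394,  0.54231715, -0.05779003]), 'wrist_torque': array([-0.05567241,  0.05641415,  0.04957325]), 'gripper_force': 0.0, 'opening': 1.003845993872111}
```

View pics/a.png

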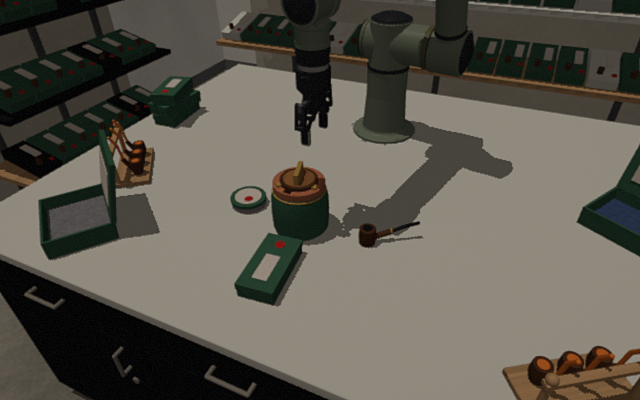

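View pics/b.png

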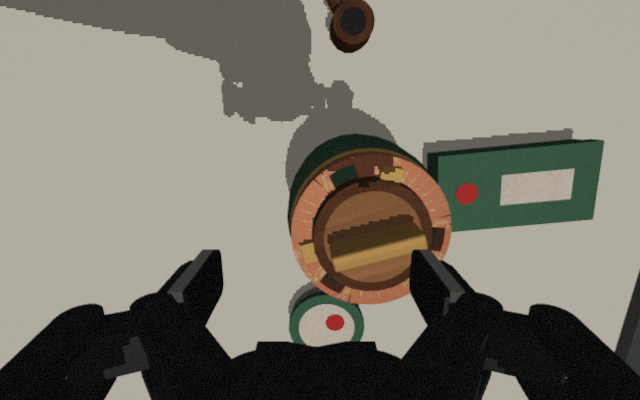

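```bash
cat > h.py <<'E'
import numpy as np, cv2
from scipy.spatial.transform import Rotation as R
def px2w(m,u,v,z):
    K=m["K"]; d=np.array([(u-K[0,2])/K[0,0],-(v-K[1,2])/K[1,1],-1.])
    d=R.from_euler("xyz",m["rotation"]).apply(d); p=np.array(m["position"])
    return (p+d*(z-p[2])/d[2])[:2]
E
python3 - <<'E'
import cv2
a=cv2.imread("pics/b.png")[130:315,280:465]
cv2.imwrite("pics/c.png",cv2.convertScaleAbs(cv2.resize(a,None,fx=3.2,fy=3.2,interpolation=cv2.INTER_CUBIC),alpha=1.5))
E
```

```text
(no output)
```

View pics/c.png

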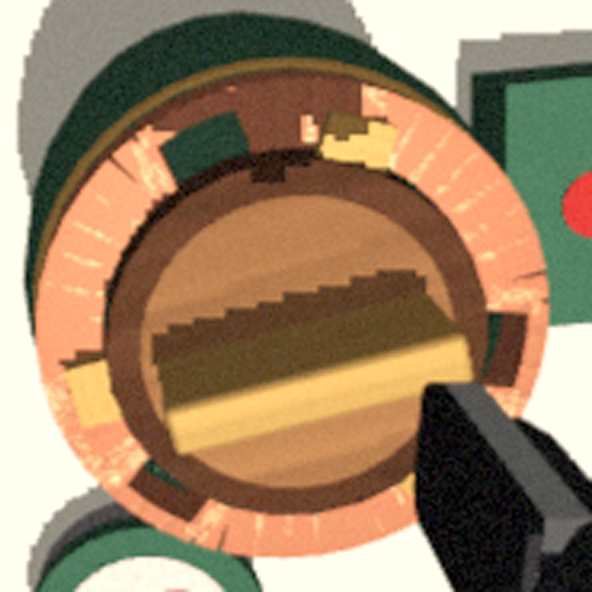

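```bash
python3 - <<'E'
from h import *
m={'K':np.array([[314.7785,0,315.8602],[0,314.7785,199.794],[0,0,1]]),'position':np.array([549.489,67.321,373.39]),'rotation':np.array([-0.27195546,0.00201448,0.00082794])}
f=lambda x,y,z:px2w(m,280+x/3.2,130+y/3.2,z)
P=[f(37,320,141),f(548,300,141),f(300,556,141),f(130,495,141) ]
print(P)
# ring circle fit: outer rim points
pts=np.array([f(*p,141) for p in [(37,320),(548,300),(300,556),(60,430),(200,535),(545,350),(520,200),(480,150),(390,90),(80,200)]])
A=np.c_[2*pts,np.ones(len(pts))];s=np.linalg.lstsq(A,(pts**2).sum(1),rcond=None)[0];c=s[:2];print("ring",c,np.sqrt(s[2]+c@c))
ang=lambda p:np.degrees(np.arctan2(*(p-c)[::-1])),
for n,p,z in [("s1",(206,148),141),("s2",(507,349),141),("s3",(170,493),141),("LA",(357,143),146),("LB",(89,392),146)]:
    q=f(*p,z);print(n,q,np.degrees(np.arctan2(q[1]-c[1],q[0]-c[0])),np.linalg.norm(q-c))
k=[f(*p,177) for p in [(165,408),(463,337),(472,375),(180,455)]]
print("bar",np.mean(k,0),[np.linalg.norm(k[i]-k[i-1]) for i in range(4)],np.degrees(np.arctan2(*(k[1]-k[0])[::-1])),np.degrees(np.arctan2(*(k[2]-k[3])[::-1])))
E
```

```text
[array([529.95711381, -22.21059786]), array([655.01088556, -16.79430972]), array([597.99869479, -88.48429457]), array([553.08374846, -70.51798585])]
ring [592.90488929 -25.32622327] 62.60804608968336
s1 [570.46358807  20.89220677] 115.89883373299314 51.378548787472866
s2 [646.3529611  -29.69360032] -4.671404535265563 53.62620966553302
s3 [563.43263343 -69.91599814] -123.46328582935917 53.44962009712244
LA [604.57764515  23.09882809] 76.44751115698614 49.81203497986739
LB [542.78776605 -39.14627241] -164.58353767454457 51.987688921816435
bar [592.41270199 -25.07943721] [np.float64(11.622646555573976), np.float64(64.10887375632609), np.float64(9.009855958173773), np.float64(64.12919917472878)] 14.7608255977187 17.09674635929858
```

```bash
python3 - <<'E'
from h import *
from bench import bot, imaging
bot.move_ptp([592.6,-25.2,215],[np.pi,0,np.radians(15.9)])
bot.dwell(.3)
m=imaging.camera_model("wrist");a=imaging.capture("wrist")
np.savez("m.npz",**{k:np.array(v) for k,v in m.items()})
cv2.imwrite("pics/d.png",cv2.convertScaleAbs(a,alpha=1.5));s=bot.get_state()
print(m,s["t"],s["tcp_pos"],s["orientation"],s["contact_force"],s["wrist_torque"],s["qpos"])
E
```

```text
{'K': array([[314.77850801,   0.        , 315.86021441],
       [  0.        , 314.77850801, 199.79418603],
       [  0.        ,   0.        ,   1.        ]]), 'position': array([657.91109284,  -7.3453812 , 357.92412918]), 'rotation': array([-2.72822155e-01,  5.23185739e-04, -1.29215813e+00])} 1.6 [592.57609785 -25.14321169 215.11771228] [ 3.14151620e+00 -1.41733615e-04  2.77741826e-01] [-0.97362845 -0.15447836  0.84811645] [ 0.07151959 -0.01632105  0.01687246] [-1.66813262e-01  4.16330969e-01 -1.00790872e-01  1.05351365e+00
 -8.06687697e-06  2.69703757e+00]
```

View pics/d.png

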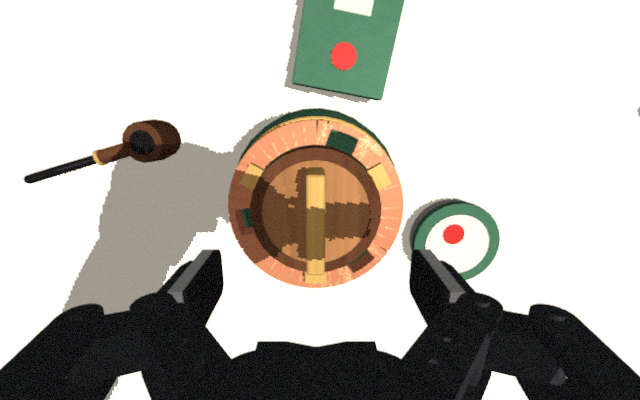

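```bash
python3 - <<'E'
from h import *
m=dict(np.load("m.npz"))
a=cv2.imread("pics/d.png")[105:295,220:410]
cv2.imwrite("pics/e.png",cv2.resize(a,None,fx=3.1,fy=3.1,interpolation=cv2.INTER_CUBIC))
E
```

```text
(no output)
```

View pics/e.png

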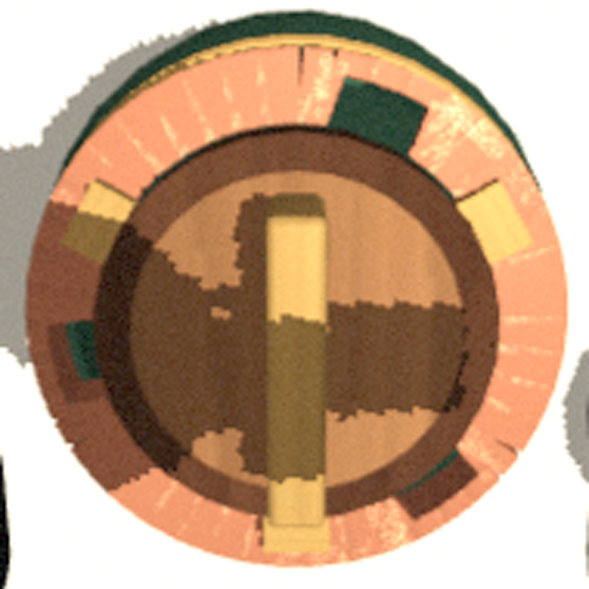

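```bash
python3 - <<'E'
from h import *
m=dict(np.load("m.npz"))
f=lambda x,y,z:px2w(m,220+x/3.1,105+y/3.1,z)
pts=np.array([f(*p,141) for p in [(27,310),(568,310),(297,567),(55,200),(540,195),(300,45),(112,490),(500,475)]])
A=np.c_[2*pts,np.ones(len(pts))];s=np.linalg.lstsq(A,(pts**2).sum(1),rcond=None)[0];c=s[:2];print("ring",c,np.sqrt(s[2]+c@c))
for n,p,z in [("s1",(378,116),141),("s2",(75,357),141),("s3",(438,486),141),("L",(97,222),146),("L",(495,222),146),("L",(297,536),146)]:
    q=f(*p,z);print(n,np.degrees(np.arctan2(q[1]-c[1],q[0]-c[0]))%120,np.linalg.norm(q-c))
k=[f(*p,177) for p in [(268,215),(327,215),(324,526),(266,526)]];print("bar",np.mean(k,0),np.degrees(np.arctan2(*(k[0]-k[3])[::-1])),np.degrees(np.arctan2(*(k[1]-k[2])[::-1])))
E
```

```text
ring [592.30169884 -26.22129962] 62.6519453770673
s1 115.94869990026342 51.23673277815339
s2 114.47384278570026 53.03633131251072
s3 115.67918185142204 53.50349708408664
L 76.161687132372 51.22252040069586
L 76.31458480564862 50.40388523678103
L 75.68524579583229 51.96040346944138
bar [592.6729476 -25.7104148] 15.140533695118519 15.892501554969982
```

```bash
cat >> h.py <<'E'
from bench import bot
def show(n):
    s=bot.get_state();print(n,round(s["t"],2),s["tcp_pos"].round(2),np.degrees(s["orientation"]).round(2),"F",s["contact_force"].round(2),"T",s["wrist_torque"].round(3),"op",round(s["opening"],3),"g",round(s["gripper_force"],1))
    return s
C=[592.5,-25.7]
rot=lambda d:[np.pi,0,np.radians(d)]
E
python3 - <<'E'
from h import *
bot.movel([*C,185],rot(15.9),60);show("above")
print(bot.movel([*C,153],rot(15.9),40,threshold=6));show("down")
bot.grip(0.0,40);bot.dwell(.3);show("grip")
E
```

```text
above 2.25 [592.46 -25.72 184.82] [-1.7999e+02  2.0000e-02  1.5900e+01] F [-0.05  0.95 -0.11] T [ 0.014 -0.004 -0.007] op 1.001 g 0.0
False
down 3.2 [592.7  -25.75 153.21] [ 1.7999e+02 -2.0000e-02  1.5900e+01] F [-0.21 -0.   -0.42] T [-0.008  0.02  -0.01 ] op 0.996 g 0.0
grip 4.16 [592.52 -25.55 153.13] [-1.7999e+02 -1.0000e-02  1.5910e+01] F [-0.39  0.83  2.34] T [ 0.206  0.185 -0.021] op 0.129 g 39.8
```

```bash
python3 - <<'E'
from h import *
for a in (25,35,45,52):
    bot.movel([*C,153.2],rot(a),60);show(a)
E
```

```text
25 4.47 [592.53 -25.62 153.15] [-1.7999e+02 -1.0000e-02  2.4860e+01] F [-0.39 -0.01  1.45] T [0.219 0.031 0.018] op 0.13 g 39.7
35 4.79 [592.52 -25.68 153.16] [-180.     -0.     34.78] F [0.49 1.65 1.67] T [ 0.171 -0.009  0.039] op 0.132 g 39.7
45 5.12 [592.54 -25.73 153.17] [180.    -0.    44.75] F [-0.68  0.89  0.39] T [0.193 0.012 0.037] op 0.129 g 39.6
52 5.39 [592.48 -25.78 153.12] [1.800e+02 1.000e-02 5.173e+01] F [-0.25  0.57  1.01] T [0.094 0.009 0.062] op 0.128 g 39.6
```

```bash
python3 - <<'E'
from h import *
for a in (54.5,55.6,56.7,53.5,57.8,52.5,59):
    bot.movel([*C,153.2],rot(a),60)
    hit=bot.movel([*C,149.4],rot(a),15,threshold=4)
    s=show((a,hit))
    if s["tcp_pos"][2]<150.2: break
E
```

```text
(54.5, False) 6.04 [592.41 -25.66 149.22] [-179.98    0.     54.48] F [ 0.63  0.5  -0.62] T [ 0.159 -0.005  0.048] op 0.132 g 39.3
```

```bash
python3 - <<'E'
from h import *
for z in (147,144.5,141.6):
    hit=bot.movel([*C,z],rot(54.8),20,threshold=6); show((z,hit))
E
```

```text
(147, False) 6.31 [592.68 -25.72 147.42] [ 1.7997e+02 -1.0000e-02  5.4790e+01] F [-1.32  0.36  3.76] T [ 0.226  0.21  -0.011] op 0.131 g 40.0
(144.5, False) 6.58 [592.7  -25.69 144.82] [ 1.7997e+02 -2.0000e-02  5.4800e+01] F [-0.58  0.98  5.03] T [ 0.215  0.238 -0.031] op 0.128 g 40.2
(141.6, False) 6.88 [592.7  -25.68 142.04] [ 1.7997e+02 -2.0000e-02  5.4800e+01] F [-2.5   0.32  6.83] T [ 0.222  0.383 -0.064] op 0.129 g 40.4
```

```bash
python3 - <<'E'
from h import *
bot.movel([*C,141.2],rot(54.8),20)
for d in (4,10,18,25,28,29,30,31,32,33,34,35,36):
    bot.movel([*C,141.2],rot(54.8-d),30); bot.dwell(.1); s=show(d)
    if abs(s["wrist_torque"][2])>0.35 or s["contact_force"][2]>9.5: break
E
```

```text
4 7.47 [592.94 -25.55 141.86] [ 1.7996e+02 -5.0000e-02  5.0790e+01] F [-1.98  2.49  7.05] T [ 0.314  0.306 -0.098] op 0.132 g 40.5
10 7.83 [593.02 -25.47 141.93] [ 1.7996e+02 -7.0000e-02  4.4790e+01] F [-0.94  1.11  6.93] T [ 0.405  0.295 -0.109] op 0.136 g 40.5
18 8.22 [593.05 -25.39 141.9 ] [ 1.7998e+02 -8.0000e-02  3.6800e+01] F [-0.35  2.11  5.99] T [ 0.387  0.259 -0.202] op 0.131 g 40.5
25 8.6 [593.02 -25.37 141.89] [ 1.80e+02 -9.00e-02  2.98e+01] F [-1.05  1.55  7.15] T [ 0.388  0.263 -0.122] op 0.133 g 40.5
28 8.95 [593.05 -25.33 141.93] [-1.800e+02 -9.000e-02  2.681e+01] F [-1.56  2.89  6.99] T [ 0.484  0.231 -0.07 ] op 0.132 g 40.5
29 9.3 [593.03 -25.31 141.93] [-1.800e+02 -9.000e-02  2.582e+01] F [-1.11  2.16  7.05] T [0.445 0.254 0.04 ] op 0.128 g 40.5
30 9.65 [593.05 -25.3  141.93] [-1.800e+02 -9.000e-02  2.482e+01] F [-1.35  2.56  6.24] T [0.489 0.279 0.006] op 0.133 g 40.5
31 10.0 [593.08 -25.32 141.93] [-1.800e+02 -9.000e-02  2.382e+01] F [-0.97  1.74  6.7 ] T [0.428 0.215 0.045] op 0.133 g 40.5
32 10.35 [592.86 -25.32 141.86] [-1.7999e+02 -7.0000e-02  2.2850e+01] F [-0.95  2.2   7.01] T [0.402 0.34  0.203] op 0.129 g 40.6
33 10.7 [592.56 -25.23 141.84] [-1.7998e+02 -4.0000e-02  2.1900e+01] F [-2.18  1.99  8.17] T [0.408 0.492 0.435] op 0.133 g 41.0
```

```bash
python3 - <<'E'
from h import *
for z in (143,144,144.6,145.2):
    bot.movel([*C,z],rot(22.4),15); bot.dwell(.1); s=show(z)
    if s["contact_force"][2]<0: break
E
```

```text
143 11.07 [592.57 -25.26 143.56] [-1.7997e+02 -4.0000e-02  2.2450e+01] F [-1.26  2.69  7.12] T [0.504 0.487 0.169] op 0.13 g 40.6
144 11.42 [592.55 -25.24 144.38] [-1.7996e+02 -3.0000e-02  2.2440e+01] F [-1.75  2.24  6.89] T [0.495 0.388 0.223] op 0.129 g 40.5
144.6 11.77 [592.5  -25.27 144.76] [-1.7996e+02 -2.0000e-02  2.2430e+01] F [-1.79  3.47  6.58] T [0.649 0.361 0.14 ] op 0.13 g 40.3
145.2 12.12 [592.47 -25.27 145.11] [-1.7995e+02 -1.0000e-02  2.2420e+01] F [-0.7   4.36  5.1 ] T [0.893 0.125 0.14 ] op 0.131 g 40.1
```

```bash
python3 - <<'E'
from h import *
for z in (145.5,145.8,146.1):
    bot.movel([*C,z],rot(22.4),15); bot.dwell(.1); s=show(z)
    if s["contact_force"][2]<1: break
E
```

```text
145.5 12.47 [592.46 -25.28 145.19] [-1.7995e+02 -1.0000e-02  2.2420e+01] F [0.29 5.2  1.1 ] T [ 0.968 -0.074  0.213] op 0.134 g 39.7
145.8 12.82 [592.46 -25.26 145.16] [-179.94    0.     22.41] F [0.99 5.44 0.44] T [ 0.93  -0.206  0.17 ] op 0.132 g 39.5
```

```bash
python3 - <<'E'
from h import *
from bench import imaging
bot.grip(1.0);show("open")
bot.movel([*C,215],rot(22.4),100);bot.dwell(.2);show("up")
m=imaging.camera_model("wrist");a=imaging.capture("wrist")
np.savez("m2.npz",**{k:np.array(v) for k,v in m.items()})
cv2.imwrite("pics/f.png",cv2.resize(cv2.convertScaleAbs(a[90:310,200:430],alpha=1.5),None,fx=2.6,fy=2.6,interpolation=cv2.INTER_CUBIC))
cv2.imwrite("pics/g.png",cv2.resize(imaging.capture("scene")[150:310,200:460],None,fx=3,fy=3))
E
```

```text
open 13.53 [592.52 -25.79 145.84] [179.99   0.    22.4 ] F [ 0.15 -0.55 -0.48] T [ 0.032  0.01  -0.013] op 1.0 g 0.0
up 14.57 [592.04 -25.62 214.17] [-1.7996e+02  7.0000e-02  2.2400e+01] F [-0.5   1.23 -0.72] T [0.031 0.039 0.026] op 0.999 g 0.0
```

View pics/f.png

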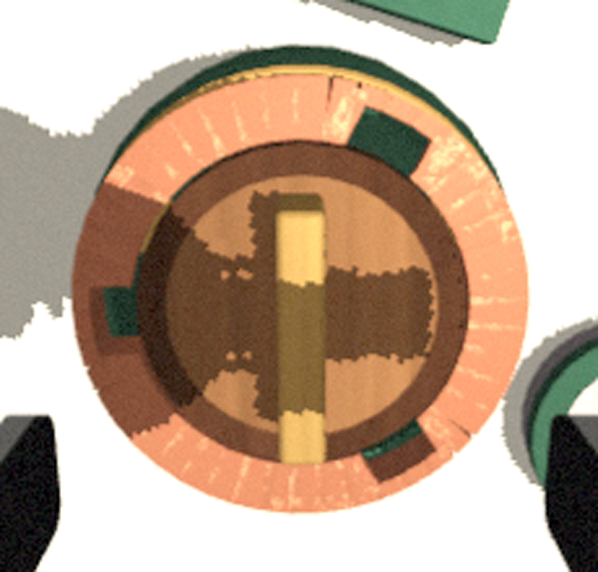

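View pics/g.png

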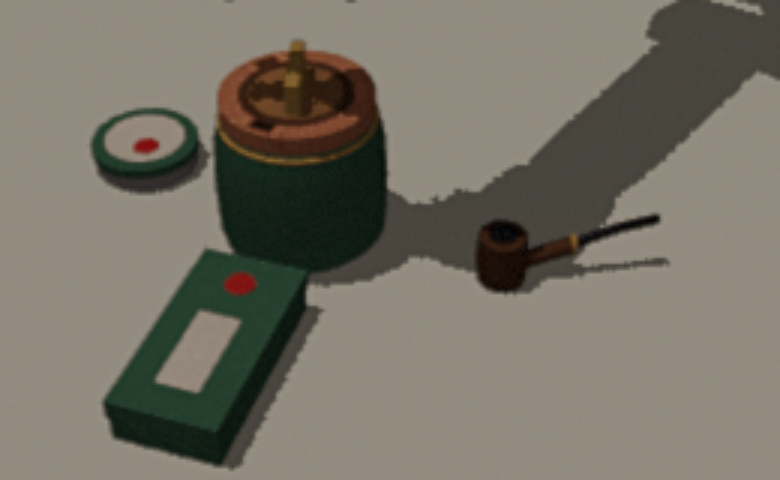

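The lid now sits flush with the ring. All three lugs are hidden under the lip and the slots are empty, at crop pixels (389,140), (117,312) and (398,450). The bar spans (301,205) to (301,462), and the pipe, tin and gift box haven't moved. I'm handing the job in.

```bash
python3 -c "
from bench import bot
print(bot.sign_off())"
```

```text
the job is handed in; nothing more can be done
None
```

The lid is locked flush in the ring: I turned it into the slots, pressed with about 7–8 N, turned it clockwise to the stop and let it spring up. The pipe, tin and gift box were not touched, and the job was handed in after about 15 s of robot time.

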